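# Pack up the welding bench: case the brush, shut and hasp the lid, hang the ear defenders

### The arm

A 6-joint arm with a two-finger parallel gripper is mounted at the origin on the work surface. World frame = base frame: x ahead of the robot, y to its left, z up, the work surface at z = 0. Lengths are in mm, angles in degrees, forces in N, time in s.
With the tool pointing down it reaches from about 300 to 850 mm from the base axis. Payload 4.2 kg.
Tool frame: the origin (TCP) lies midway between the tips of the shut fingers; the grasp point (between the pads) lies 19 mm behind it; z points along the fingers, y is the line along which they close (so a half turn about z gives the same grasp; the last joint's range is limited). The gripper opens to 91 mm and grips with 3 to 60 N. Pads are 32 mm wide; open, the fingers measure 118 mm over their backs; the gripper's body (76 mm by 178 mm) begins 60 mm behind the grasp point.
Start: joints at [66.349, 18.312, 89.639, -0, 72.044, -1.146], TCP at [220.101, 531.226, 187.476] pointing down, gripper open.
Joint ranges: [-177.97, 177.97], [-48.28, 115.42], [12.27, 149.76], [-77.06, 257.06], [2.81, 150.46], [-146.56, 146.56]. Speed limits (degrees/s): [147.25, 147.25, 180, 180, 180, 180].

### API

Orientations are given as [roll, pitch, yaw] about the fixed x, y, z axes, in that order (R = Rz(yaw) Ry(pitch) Rx(roll)).
In Python, from workcell import env gives the robot as it stands.
- The arm moves only by the shell command python3 drive.py 'ROWS' [OPENING] [FORCE]. ROWS is rows parted by semicolons, their numbers by spaces, 1 to 8 of them, each of 6 numbers: dx, dy, dz in mm, then a rotation vector rx, ry, rz in degrees; each row shifts and turns the commanded pose from where the row before left it, along the tool's axes as they then stand; what a row does not reach is not made up. A row lasts 1/10 s, in which the tool goes at most 50 mm and 8.59 degrees, less where a joint would pass 70% of its speed; a pose out of reach is approached as far as the arm can. OPENING is the finger opening in mm, set as the command begins (- or left out keeps the last). The fingers move at their own pace and stop on an object; FORCE is the grip in N (left out, the last holds). Time passes only in rows, so rows that do not move let the fingers close. It prints the time, the measured TCP pose, the force, the opening and the grip force at its end.
- env.state(): the state, without advancing time (a new reading comes with each control period).
- env.grab_frame(name): name is "scene" or "top" or "wrist"; returns the picture (384x512x3 uint8, blue, green, red); there is no depth.
- env.camera_model(name): a dict with "fx", "fy", "cx", "cy" (pixels), "T" (4x4, takes a point from camera to world coordinates). Camera axes: x right, y up, looking along -z (the intrinsics and any distortion apply to the point x, -y, -z); pixel columns grow to the right and rows downward; lengths in mm; the calibration is good to about 2 mm. A picture is of the moment at which its call begins: read the wrist's pose just before it. camera_model takes no time and is no camera call; for the wrist camera it gives the pose at the moment of the call.
- env.job_done(): hands the job in; it is judged then, once.
The state is a dict: "time_s": time; "qpos": joint angles; "qvel": joint speeds; "effort": joint torques, N m; "ee_pos": TCP position; "ee_rot": TCP orientation; "force": force on the tool from outside, world axes, zero at the start; "torque": the same for the moment, N m; "gripper_width": finger opening in mm; "gripper_force": force on a finger pad.
Only numpy, scipy, OpenCV 4.12 (cv2) and the standard library are available. Lean on these libraries where they do the work, as an engineer would, in place of code of your own. Each camera call takes 0.05 s, during which the arm holds its last target. There are 200 camera calls.

### The job

Pack up the welding bench. Lay the wire brush in the empty bay of the open tool case without dropping it in from a height, then lower the lid gently, without slamming it, until it is fully shut, and only then fold the hasp down flat against the front of the case. Also hang the ear defenders by their headband over the bar of the clamp rail, one cup on each side of the bar, in the free stretch beside the clamp that already hangs there; leave everything else where it is.

Things in the scene. Friction and masses are not known exactly. Their poses are not given: they have to be found in the camera images.
- case: Fixed grey steel tool case on the robot's left or right: base 200 deep (x) x 240 wide (y) x 80 high, walls and floor 4 thick. Origin: centre of underside; x points from front (hasp) to hinge side, y along the front. A divider (54 high) at y = -45: the narrow bay on its -y side is full (to 48 high), the wide bay, y -44 to +116, is empty.
- case_bay (a point): Centre of the floor of the empty bay of the case (192 in x by 160 in y, 4 mm above the bench). In the case frame: (0, 36, 4) mm.
- lid (a joint): Lid of the case, angle in rad: 0 fully shut, 1.57 upright; starts at 1.4 to 1.55, opens to 1.75. Stiff friction hinge (0.6 N m): it stays at any angle and needs about 1 to 4 N at its free edge to lower it. Weighs about 0.45 kg.
- lid_hinge (a point): Middle of the lid's hinge line: case frame (100, 0, 80) mm; axis along the case's y. Shut, the lid reaches 200 forward (-x) of it, is 240 wide, its flat outside 22 above it, with a folded handle (120 wide, 9 proud) 80 to 112 from the line. Open, its free edge is up and the outside faces away from the robot.
- lid_edge (a point): Middle of the lid's free front edge, on its outside: 200 from the hinge line, moves with the lid.
- hasp (a joint): Steel hasp, plate 40 wide x 45 long x 3, hinged at the middle of the lid's free edge; angle in rad to the lid: 0 folded flat against the case front (square to the lid), 1.57 straight out in the lid's plane. Starts at 0.9 to 1.4. Friction pivot (0.05 N m): stays where left; with the lid shut, press it down and in with a fingertip.
- hasp_pivot (a point): Middle of the hasp's pivot line on the lid. With the lid shut it lies in the case frame at (-104, 0, 92) mm, the line along y; folded, the plate hangs from it down to 47 above the bench.
- rail: Fixed steel clamp rail, on the other side from the case: round horizontal bar, 18 dia, top 180 above the bench, along y from -140 to +140, on square posts (24 wide, 180 high) at its ends, feet 70 x 50. Origin: on the bench under the bar's middle. A fixed G-clamp hangs over the bar at y = +100 (14 wide, to 200 high, x -50 to +102).
- rail_free (a point): Top of the bar, in the middle of its free stretch: in the rail frame (0, -20, 180) mm. Free from y = -127 to +92.
- muffs: Ear defenders, black, grey headband pad, standing on two cups: 170 (x, over the cups) x 66 (y) x 163 high, 0.22 kg. Origin: between the cups' undersides. Rigid arch in the x-z plane; gap between cushions 90, inside height 149. At the crown a straight pad 70 (x) x 34 (y) x 14 (z 149 to 163), pinched across y. Alike from both sides.
- muffs_crown (a point): Middle of the underside of the headband pad, the part that is to rest on the bar: 149 above the origin.
- brush: Wire brush lying on its bristles, 150 long (x -75 to +75) x 26 wide (y) x 30 high, 0.12 kg. Wooden back (handle end 20 wide) z 16 to 30; steel bristles under the +x half (x -12 to +72), z 0 to 16, handle end clear of the bench. Origin: middle of the underside.
- brush_grip (a point): Balance point of the brush in the middle of its wooden back: (12, 0, 23) mm from its origin.
- tin: Bystander, to be left alone: small round steel tin, 44 dia x 34 high mm. Origin: middle of the underside.
- tape: Bystander, to be left alone: closed tape measure standing on edge, 60 x 34 x 50 high mm. Origin: middle of the underside.
- magnet: Bystander, to be left alone: flat arrow-shaped magnetic welding square, about 95 x 85 x 20 high mm. Origin: middle of the underside.
- pliers: Bystander, to be left alone: pair of pliers lying flat, 165 long x 60 x 16 high, jaws to +x, mm. Origin: middle of the underside.

How it is judged (in metres and radians):
On the way, in this order (a step that is already met when the one before it is completed fails the run):
1. the wire brush lies at rest in the empty bay of the case, let go (x of brush_grip in the frame of case between -0.095 and 0.095 m and y of brush_grip in the frame of case between -0.043 and 0.115 m and z of brush_grip in the frame of case below 0.05 m and linear speed of brush below 0.05 m/s and contact force between brush and the fingers below 0.1 N), for 0.2 s.
2. the lid is fully shut (value of joint lid below 0.05 rad and x of brush_grip in the frame of case between -0.095 and 0.095 m and y of brush_grip in the frame of case between -0.043 and 0.115 m and z of brush_grip in the frame of case below 0.05 m), for 0.1 s.
3. the hasp is folded down flat with the lid shut (value of joint hasp below 0.15 rad and value of joint lid below 0.05 rad), for 0.1 s.
At the end, for the whole second after the job is handed in: Brush at rest in the empty bay (balance point inside it, under 50 mm high); lid below 0.05 rad; hasp below 0.15 rad; ear defenders at rest on the bar: crown within 30 mm of its line, rail y -115 to +75 mm, 174 to 190 mm high, upright within 0.3 rad, across the bar within 0.45 rad (all of step 3 and x of brush_grip in the frame of case between -0.095 and 0.095 m and y of brush_grip in the frame of case between -0.043 and 0.115 m and z of brush_grip in the frame of case below 0.05 m and linear speed of brush below 0.05 m/s and x of muffs_crown in the frame of rail between -0.03 and 0.03 m and y of muffs_crown in the frame of rail between -0.115 and 0.075 m and z of muffs_crown in the frame of rail between 0.174 and 0.19 m and angle between muffs's own z axis and vertical below 0.3 rad and angle between the y axis of muffs and the y axis of rail, either way round below 0.45 rad and contact force between muffs and rail above 0.5 N and linear speed of muffs below 0.03 m/s); the robot touches nothing.
It fails at once if the lid is slammed (over 2 rad/s in the last 0.35 rad) (value of joint lid below 0.35 rad and velocity of joint lid below -2 rad/s).
It fails at once if the brush is dropped into the case (falls at over 0.9 m/s inside it) (x of brush_grip in the frame of case between -0.1 and 0.1 m and y of brush_grip in the frame of case between -0.12 and 0.12 m and z of brush_grip in the frame of case below 0.1 m and linear speed of brush above 0.9 m/s).
It fails at once if a bystander is moved by more than 30 mm (distance of any of tin, tape, magnet, pliers from where it was at the start of the episode above 0.03 m).
It also fails if it takes over 72 s, if anything falls off the work surface, if the arm or the gripper's body presses on something with over 40 N, if the wrist force passes 120 N, or if a joint passes its speed limit or range.

## Working session

There is one attempt and no reset: what is moved stays moved. The work goes in short steps, Python scripts to look and compute and a shell command to move; the robot and the scene stay as the last step left them, time stands still between calls to the robot, and variables do not carry over. Pictures are saved under pics/ and viewed, at most 10 in all, crops included, and the job is handed in when it is done.

```bash
ls; mkdir -p pics; python3 - <<'E'
from workcell import env
import cv2,numpy as np
for n in("scene","top"):
    cv2.imwrite(f"pics/{n}0.png",env.grab_frame(n)); m=env.camera_model(n); print(n,m)
print(env.state())
E
```

```text
drive.py
pics
workcell.py
scene {'fx': 355.9200749837001, 'fy': 355.9200749837001, 'cx': 254.89343794843407, 'cy': 189.68478748954254, 'T': array([[-7.84181874e-01, -4.87881470e-01,  3.83445511e-01,
         8.89121754e+02],
       [ 6.20240760e-01, -5.97361454e-01,  5.08390296e-01,
         4.82318747e+02],
       [-1.89786374e-02,  6.36498990e-01,  7.71043998e-01,
         8.83467521e+02],
       [ 0.00000000e+00,  0.00000000e+00,  0.00000000e+00,
         1.00000000e+00]])}
top {'fx': 484.19493693874915, 'fy': 484.19493693874915, 'cx': 256.8240353842571, 'cy': 197.66003472693893, 'T': array([[-5.50733178e-03,  9.94448752e-01, -1.05077824e-01,
         3.80276980e+02],
       [-9.99960588e-01, -4.74496654e-03,  7.50385416e-03,
         1.79122897e+01],
       [ 6.96360765e-03,  1.05115009e-01,  9.94435691e-01,
         1.30716575e+03],
       [ 0.00000000e+00,  0.00000000e+00,  0.00000000e+00,
         1.00000000e+00]])}
{'time_s': 0.1, 'qpos': array([ 6.63485637e+01,  1.83463060e+01,  8.96999930e+01, -1.34208951e-03,
        7.20441599e+01, -1.14431112e+00]), 'qvel': array([-0.05966637, -0.06195024, -0.168156  , -0.0660579 , -0.07250224,
       -0.01622214]), 'effort': array([ 1.53326771e-03, -4.13336742e+01, -2.32508290e+01,  7.31306942e-02,
        4.22820286e-02, -5.68425639e-05]), 'ee_pos': array([219.8993421 , 530.74649283, 186.71724531]), 'ee_rot': array([-1.79909534e+02, -5.30710473e-04,  1.57493289e+02]), 'force': array([-1.14492351,  0.71191649, -0.05074264]), 'torque': array([-0.01084213, -0.00135115, -0.00376126]), 'gripper_force': 0.0, 'gripper_width': 91.20164395064737}
```

View pics/scene0.png

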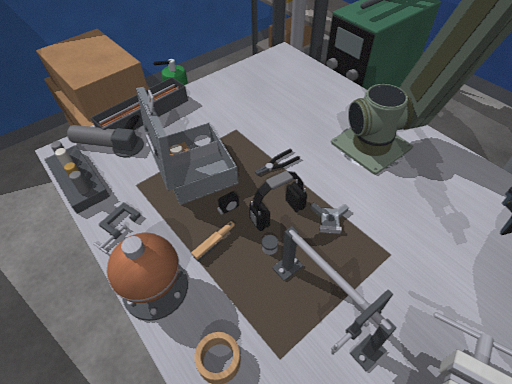

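View pics/top0.png

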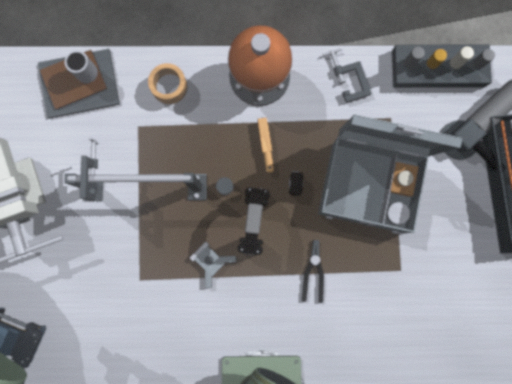

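The scene view shows the case (lid open at the back) at about (190,160), muffs (278,200), brush (212,240) and rail (290,235)-(385,335). In the top view the case is at (375,175), muffs (254,222), brush (265,145) and the bar runs (75,178)-(200,178), with the clamp at (90,178). I'll enlarge the top view for precise points.

```bash
cat > h.py <<'E'
import numpy as np,cv2
from workcell import env
def ray(n,u,v):
    m=env.camera_model(n);T=m["T"]
    d=T[:3,:3]@np.array([(u-m["cx"])/m["fx"],-(v-m["cy"])/m["fy"],-1]);return T[:3,3],d/np.linalg.norm(d)
def onz(n,u,v,z):
    o,d=ray(n,u,v);return o+d*(z-o[2])/d[2]
def tri(a,b):
    (o1,d1),(o2,d2)=ray(*a),ray(*b)
    s=np.linalg.lstsq(np.c_[d1,-d2],o2-o1,rcond=None)[0]
    p,q=o1+s[0]*d1,o2+s[1]*d2;return (p+q)/2,np.linalg.norm(p-q)
def proj(n,p):
    m=env.camera_model(n);T=m["T"];c=T[:3,:3].T@(np.array(p)-T[:3,3])
    return np.array([m["cx"]+m["fx"]*c[0]/-c[2],m["cy"]-m["fy"]*c[1]/-c[2]])
def comps(mask,amin):
    k,l,s,c=cv2.connectedComponentsWithStats(mask.astype(np.uint8));return [(s[i],c[i],l==i) for i in range(1,k) if s[i,4]>=amin]
E
python3 - <<'E'
from h import *
im=cv2.imread("pics/top0.png")
a=im[100:280,180:440]; b=im[130:260,50:310]
cv2.imwrite("pics/c1.png",cv2.resize(a,None,fx=3,fy=3,interpolation=cv2.INTER_CUBIC))
cv2.imwrite("pics/c2.png",cv2.resize(im[130:280,40:280],None,fx=3.3,fy=3.3,interpolation=cv2.INTER_CUBIC))
hsv=cv2.cvtColor(im,cv2.COLOR_BGR2HSV)
m=cv2.inRange(hsv,(8,110,120),(25,255,255))
for s,c,l in comps(m,40):
    if 110<c[1]<180 and 240<c[0]<290:
        y,x=np.nonzero(l);P=np.array([onz("top",u,v,30)[:2] for u,v in zip(x,y)])
        print(s,c,P.mean(0));r=cv2.minAreaRect(P.astype(np.float32));print(r);print(cv2.boxPoints(r))
E
```

```text
(no output)
```

View pics/c1.png

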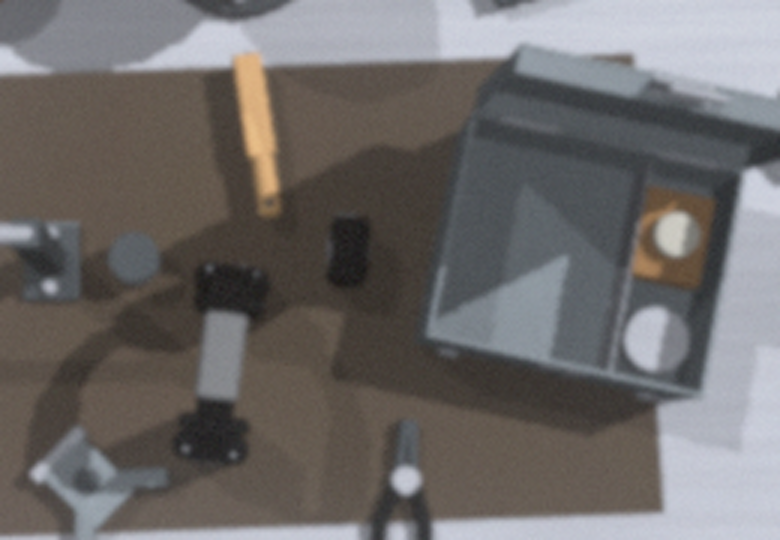

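View pics/c2.png

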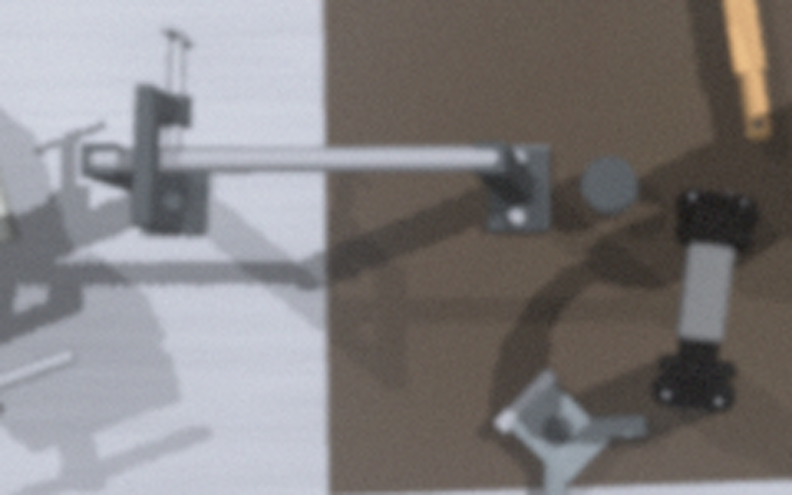

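The crops show the brush from (262,118) at the bristle end to (269,171) at the handle end. The case rim corners are near (323,212), (413,232) and (427,155). The pad spans (247,205)-(261,233). The bar runs (102,178)-(191,178) between the clamp and the right post.

```bash
python3 - <<'E'
from h import *
im=cv2.imread("pics/top0.png");hsv=cv2.cvtColor(im,cv2.COLOR_BGR2HSV)
w=np.s_[110:180,240:290]
print("brush px hsv",hsv[130,265],im[130,265],hsv[130,250])
m=np.zeros(im.shape[:2],bool);m[w]=(im[w][...,2].astype(int)-im[w][...,0]>45)
for s,c,l in comps(m,60):
    y,x=np.nonzero(l);P=np.array([onz("top",u,v,30)[:2] for u,v in zip(x,y)],np.float32)
    r=cv2.minAreaRect(P);print(s,r,cv2.boxPoints(r).round())
m=np.zeros(im.shape[:2],bool);w=np.s_[195:240,240:270];m[w]=im[w].min(-1)>100
for s,c,l in comps(m,60):
    y,x=np.nonzero(l);P=np.array([onz("top",u,v,163)[:2] for u,v in zip(x,y)],np.float32)
    r=cv2.minAreaRect(P);print("pad",s,r,cv2.boxPoints(r).round())
f=lambda u,v:(180+u/3,100+v/3)
for nm,p,z in[("FL",(428,335),80),("FR",(700,395),80),("BR",(742,165),80),("BL",(475,122),80),("lidL",(520,45),280),("divF",(612,370),54),("divB",(643,165),54)]:print(nm,onz("top",*f(*p),z).round(1))
g=lambda u,v:(40+u/3.3,130+v/3.3)
for u in range(110,188,11):
    col=im[165:192,u].mean(-1);print(u,col.astype(int)) if u in(110,176) else 0
for p in[(208,158),(490,158)]:print("bar",onz("top",*g(*p),171).round(1))
for nm,p,z in[("postfar",(85,162),180),("foot",(487,145),8),("foot",(549,145),8),("foot",(549,230),8),("foot",(487,230),8),("clampc",(148,160),200)]:print(nm,onz("top",*g(*p),z).round(1))
cv2.imwrite("pics/s1.png",cv2.resize(cv2.imread("pics/scene0.png")[80:280,100:320],None,fx=3,fy=3,interpolation=cv2.INTER_CUBIC))
E
```

```text
brush px hsv [ 16 107 219] [127 177 219] [18 45 73]
[258 118  15  50 463] ((665.2796020507812, -15.871694564819336), (135.14419555664062, 28.299055099487305), 8.8174467086792) [[596. -12.]
 [601. -40.]
 [734. -19.]
 [730.   8.]]
pad [246 204  16  29 387] ((452.76177978515625, 17.041940689086914), (32.87928009033203, 66.94490814208984), 83.47720336914062) [[418.   5.]
 [484.  -3.]
 [488.  30.]
 [421.  37.]]
FL [ 473.3 -158.6   80. ]
FR [ 421.3 -387.7   80. ]
BR [ 618.5 -431.7   80. ]
BL [ 657.  -202.8   80. ]
lidL [ 668.6 -200.8  280. ]
divF [ 444.2 -320.9   54. ]
divB [ 623.9 -354.1   54. ]
110 [210 209 212 212 209 212 213 211 202 188 182 190 195 188 175 150 141 159
 188 203 208 208 208 207 209 208 207]
176 [ 91  92  92  92  91  92  91  93 107 138 165 184 189 183 165 141 116  98
  95  90  93  91  91  89  86  75  69]
bar [549.1 372.7 171. ]
bar [548.2 170.9 171. ]
postfar [545.3 457.  180. ]
foot [583.1 195.4   8. ]
foot [582.9 144.5   8. ]
foot [512.7 144.1   8. ]
foot [512.9 194.7   8. ]
clampc [543.6 405.4 200. ]
```

View pics/s1.png

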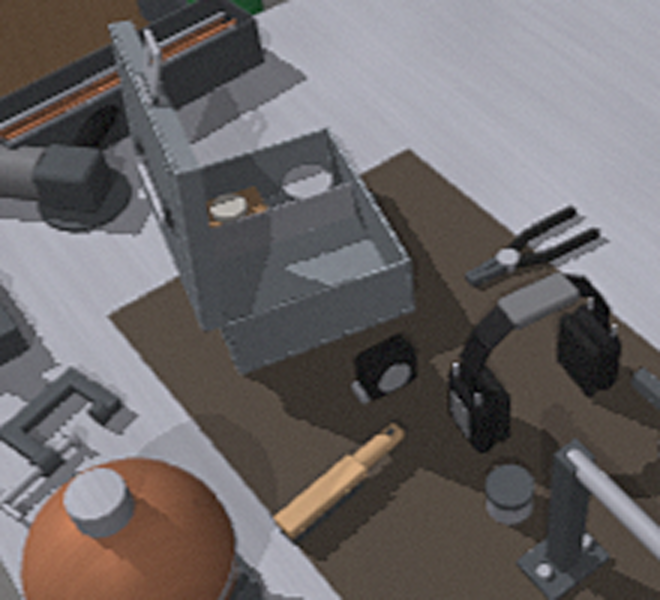

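The enlarged scene view shows the lid upright with the hasp sticking up and slightly inward at its edge (150,60), the brush with its narrow hole end towards the robot at (395,430), and the muffs standing with the pad at (540,300).

Frames:
- **Rail:** origin (548, 309), yaw 0.
- **Muffs:** (453, 17), yaw -6.9°.
- **Brush:** grip about (674, -14), yaw 8.7°.
- **Case:** centre (546, -295), yaw -12.7°. The rim measures 235 x 202 against 240 x 200.

```bash
cat >> h.py <<'E'
from scipy.spatial.transform import Rotation as Ro
C=np.array([545.9,-295.2]);a=np.radians(-12.7);EX=np.array([np.cos(a),np.sin(a)]);EY=np.array([-np.sin(a),np.cos(a)])
def case(x,y,z):return np.r_[C+x*EX+y*EY,z]
def to(p,ya=None):
    s=env.state();R=Ro.from_euler("xyz",s["ee_rot"],degrees=True).as_matrix()
    w=np.array(p)-s["ee_pos"];d=R.T@w
    cur=np.degrees(np.arctan2(R[1,1],R[0,1]))
    if ya is not None:
        r=-((ya-cur+90)%180-90);print("rz",r.round(1))
        d=Ro.from_euler("z",r,degrees=True).as_matrix().T@d
    print("to",np.round(p,1),"tool d",d.round(1),"norm",np.linalg.norm(d).round(),"yang",cur.round(1),"tilt",np.degrees(np.arccos(-R[2,2])).round(2),"t",s["time_s"],"j",s["qpos"].round(0))
E
python3 drive.py '0 0 -37 0 0 -7.9;0 0 -37 0 0 -7.9;0 0 0 0 0 0' 91; python3 -c "
from h import *
to([452.8,17,260],83.3)"
```

```text
time_s: 0.4
ee_pos: [221.1, 533.6, 266.6]
ee_rot: [179.5, 0.2, 173.4]
force: [0.8, 1.2, 0.8]
gripper_width: 90.8
gripper_force: 0.0
rz 0.1
to [452.8  17.  260. ] tool d [-290.3 -486.1    2.8] norm 566.0 yang 83.4 tilt 0.57 t 0.4 j [ 66.  16.  82.   0.  82. -17.]
```

```bash
python3 drive.py '-24 -40.5 0 0 0 0;-24 -40.5 0 0 0 0;-24 -40.5 0 0 0 0;-24 -40.5 0 0 0 0;-24 -40.5 0 0 0 0;-24 -40.5 0 0 0 0;-24 -40.5 0 0 0 0;-24 -40.5 0 0 0 0' >/dev/null;  python3 drive.py '-24 -40.5 0 0 0 0;-24 -40.5 0 0 0 0;-24 -40.5 0 0 0 0;-20 -40.5 0 0 0 0;0 0 0 0 0 0;0 0 0 0 0 0'; python3 -c "
from h import *
to([452.8,17,153.5],83.3)
cv2.imwrite('pics/w1.png',env.grab_frame('wrist'));to([452.8,17,153.5],83.3)
p=proj('wrist',[452.8,17,163]);print(p)"
```

```text
time_s: 1.8
ee_pos: [445.0, 14.7, 260.5]
ee_rot: [180.0, -0.1, 173.1]
force: [-0.2, 0.4, -1.2]
gripper_width: 90.6
gripper_force: 0.0
rz -0.2
to [452.8  17.  153.5] tool d [ -7.8   3.1 107. ] norm 107.0 yang 83.1 tilt 0.13 t 1.8 j [  0.   4.  97.   0.  79. -83.]
rz -0.1
to [452.8  17.  153.5] tool d [ -8.    2.3 107.2] norm 108.0 yang 83.2 tilt 0.11 t 1.85 j [  0.   4.  97.   0.  79. -83.]
[256.25125298 192.35015545]
```

View pics/w1.png

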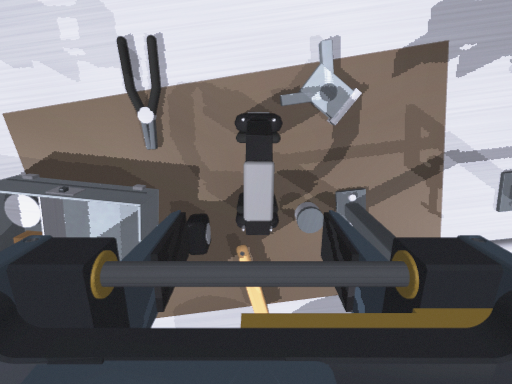

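The wrist view shows the pad centred at (259,191) against the predicted (256,192). The estimate is confirmed, so I descend and pinch.

```bash
python3 drive.py '-8 2.5 25 0 0 0;0 0 40 0 0 0;0 0 30 0 0 0;0 0 12 0 0 0;0 0 0 0 0 0;0 0 0 0 0 0'; python3 drive.py '0 0 0 0 0 0;0 0 0 0 0 0;0 0 0 0 0 0;0 0 0 0 0 0;0 0 0 0 0 0' 25 35;python3 drive.py '0 0 0 0 0 0;0 0 0 0 0 0;0 0 0 0 0 0;0 0 0 0 0 0' - 35
```

```text
time_s: 2.45
ee_pos: [453.7, 18.1, 154.9]
ee_rot: [180.0, 0.0, 173.4]
force: [-0.0, 0.6, 1.0]
gripper_width: 91.0
gripper_force: 0.0
time_s: 2.95
ee_pos: [453.7, 16.9, 154.6]
ee_rot: [180.0, 0.0, 173.3]
force: [0.3, -0.4, 0.3]
gripper_width: 54.0
gripper_force: 0.0
time_s: 3.35
ee_pos: [453.6, 16.9, 154.4]
ee_rot: [180.0, -0.0, 173.3]
force: [-0.4, -0.4, -0.1]
gripper_width: 25.7
gripper_force: 0.0
```

```bash
python3 drive.py '0 0 0 0 0 0;0 0 0 0 0 0;0 0 0 0 0 0'; python3 -c "
from h import *
a=env.grab_frame('scene')[130:260,210:350];b=env.grab_frame('wrist')
cv2.imwrite('pics/g1.png',np.hstack([cv2.resize(a,(420,390)),cv2.resize(b[80:300,140:400],(380,390))]))"
```

```text
time_s: 3.65
ee_pos: [453.7, 16.9, 154.5]
ee_rot: [180.0, 0.0, 173.3]
force: [-0.5, -0.3, 0.5]
gripper_width: 25.0
gripper_force: 0.0
```

View pics/g1.png

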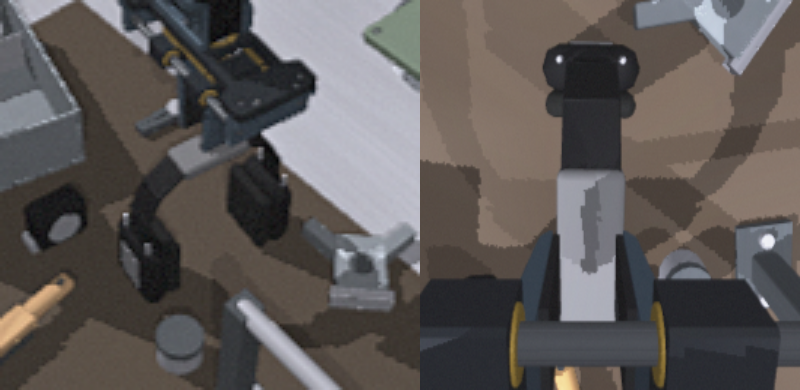

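The picture shows the fingers beside the pad but closed to the commanded 25 mm without force, so the tips are probably above the pad. I'll check the pad height by triangulation.

```bash
python3 -c "
from h import *
im=cv2.imread('pics/scene0.png')
m=np.zeros(im.shape[:2],bool);m[160:200,255:305]=(im[160:200,255:305].min(-1)>95)
for s,c,l in comps(m,30):print(s,c,tri(('scene',*c),('top',254.0,219.0)))
print(proj('scene',[452.8,17,163]),proj('top',[452.8,17,163]))
w=cv2.imread('pics/w1.png');g=w.min(-1)[150:230,235:285];print(w[190,260])
m=np.zeros(w.shape[:2],bool);m[150:230,235:285]=g>120
for s,c,l in comps(m,100):
  y,x=np.nonzero(l);print(s,c,cv2.minAreaRect(np.c_[x,y].astype(np.float32)))
"
```

```text
[276 160  13   4  35] [281.2        161.05714286] (array([447.73776375,  15.3706758 , 222.46498328]), np.float64(2.6609109026074504))
[266 160  39  28 473] [288.60042283 173.17547569] (array([442.37511113,  23.87931316, 181.90111557]), np.float64(20.561268299552903))
[265 163   8   7  38] [268.68421053 165.28947368] (array([460.28355814,   4.7235613 , 204.62769521]), np.float64(33.86252908723625))
[279.83112547 177.71670204] [253.67279361 218.01157409]
[183 171 169]
[ 244  163   29   58 1647] [257.78809957 191.12932605] ((258.0, 191.5), (57.0, 28.0), 90.0)
```

```bash
for i in 1; do python3 drive.py '0 0 1 0 0 0;0 0 0 0 0 0'|sed -n '2p;4,6p'; done;  python3 drive.py '0 0 1 0 0 0;0 0 0 0 0 0'|sed -n '2p;4,6p'; python3 drive.py '0 0 1 0 0 0;0 0 0 0 0 0'|sed -n '2p;4,6p'
```

```text
ee_pos: [453.5, 17.0, 153.3]
force: [-0.4, -0.1, 0.7]
gripper_width: 25.0
gripper_force: 0.0
ee_pos: [453.6, 16.9, 152.3]
force: [-0.4, -0.5, 0.3]
gripper_width: 25.1
gripper_force: 0.0
ee_pos: [453.5, 17.0, 151.3]
force: [-0.0, 0.5, -0.1]
gripper_width: 25.1
gripper_force: 0.0
```

```bash
python3 -c "
from h import *
s=env.state();p=s['ee_pos'];print(p,s['ee_rot'])
for q in (p,p+[0,0,19],[452.8,17,163],[418,20,163],[487,13,163]):print(np.round(q),proj('wrist',q),proj('scene',q))
print(env.camera_model('wrist'))
a=env.grab_frame('scene');b=env.grab_frame('wrist');cv2.imwrite('pics/b.png',b)
cv2.imwrite('pics/g2.png',np.hstack([cv2.resize(a[140:240,230:330],(400,400),interpolation=2),cv2.resize(b[150:384,156:390],(400,400))]))"
```

```text
[453.53937354  16.95690425 151.3063543 ] [ 1.79996228e+02 -1.53011624e-02  1.73296064e+02]
[454.  17. 151.] [254.23745627 218.59237596] [279.46422403 180.68437922]
[454.  17. 170.] [254.23933016 228.73383967] [279.7071382  176.03180308]
[453.  17. 163.] [254.17891121 223.68055268] [279.83112547 177.71670204]
[418  20 163] [252.61226494 177.1270771 ] [290.21047819 172.29699207]
[487  13 163] [254.21148769 265.32828664] [269.12552107 182.94253148]
{'fx': 275.78814668553537, 'fy': 275.78814668553537, 'cx': 254.28435970607234, 'cy': 191.6497629651318, 'T': array([[ 1.16779294e-01, -9.52541086e-01, -2.81119326e-01,
         3.73891166e+02],
       [ 9.93157864e-01,  1.12069740e-01,  3.28303356e-02,
         2.63122339e+01],
       [ 2.32726283e-04, -2.83029773e-01,  9.59111096e-01,
         3.49590396e+02],
       [ 0.00000000e+00,  0.00000000e+00,  0.00000000e+00,
         1.00000000e+00]])}
```

View pics/g2.png

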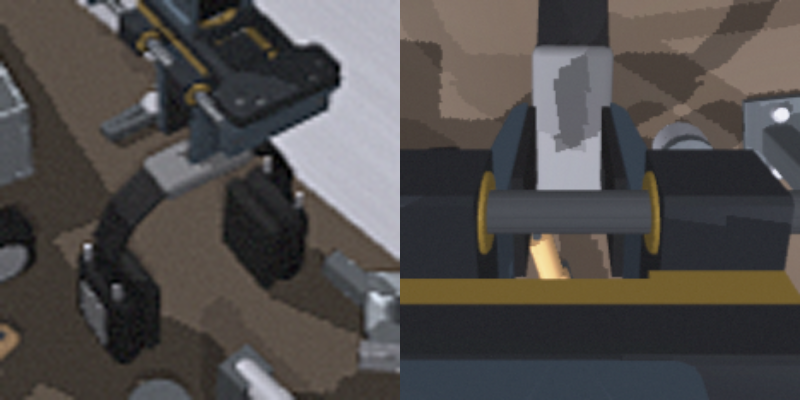

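The fingers do straddle the pad. The earlier command stopped at its own 25 mm target, so I'll command fully shut and see where they stop.

```bash
python3 drive.py '0 0 -1 0 0 0;0 0 0 0 0 0;0 0 0 0 0 0;0 0 0 0 0 0;0 0 0 0 0 0;0 0 0 0 0 0' 0 35
```

```text
time_s: 5.05
ee_pos: [453.6, 16.9, 152.4]
ee_rot: [180.0, -0.0, 173.3]
force: [-0.5, -0.3, 0.3]
gripper_width: 0.3
gripper_force: 0.0
```

```bash
f(){ sed -n '2p;4p'; }; python3 drive.py '0 0 2 0 0 0;0 0 0 0 0 0'|f; python3 drive.py '0 0 2 0 0 0;0 0 0 0 0 0'|f; python3 - <<'E'
from h import *
im=cv2.imread('pics/scene0.png')
a=im[150:220,240:320];t=cv2.imread('pics/top0.png')[190:260,230:280]
cv2.imwrite('pics/m.png',np.hstack([cv2.resize(a,(480,420),interpolation=2),cv2.resize(t,(300,420),interpolation=2)]))
E
```

```text
ee_pos: [453.4, 16.9, 150.2]
force: [-0.2, -0.2, 0.1]
ee_pos: [453.4, 16.9, 148.1]
force: [0.5, 0.1, 0.5]
```

View pics/m.png

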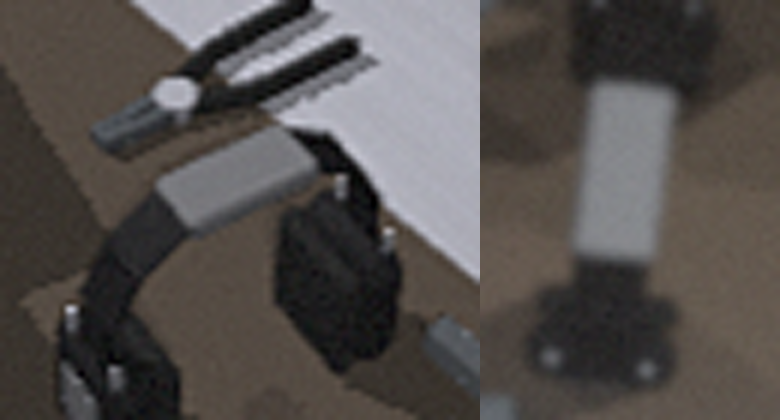

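This view gives the pad ends. In the scene image they are (268.3,183.5) and (289.8,174.2), in the top image (255.3,204.2) and (252.8,233).

```bash
python3 - <<'E'
from h import *
print(tri(('scene',268.3,183.5),('top',255.3,204.2)));print(tri(('scene',289.8,174.2),('top',252.8,233)));print(tri(('scene',279.2,178.8),('top',254.2,218.7)))
# wrist check: pad end (robot side) in b.png at row 150+45*234/400, col 156+572*.585; and w1 with pose then
print('wrist robot-side end', 156+572*.585,150+45*.585)
a=env.grab_frame('scene');b=env.grab_frame('wrist');cv2.imwrite('pics/b3.png',b);cv2.imwrite('pics/a3.png',a)
for z in(130,140,150,163):print(z,onz('wrist',490.6,176.3,z), onz('wrist',254.3+ (572*.585+156-490.6),176.3,z))
E
```

```text
(array([486.98018113,  11.91232806, 159.44057428]), np.float64(2.9864390384835025))
(array([417.82569229,  19.11616306, 154.34085855]), np.float64(0.3356227708162589))
(array([452.13041516,  15.17785568, 156.34758187]), np.float64(1.589949895241254))
wrist robot-side end 490.62 176.325
130 [446.8783848  209.55585682 130.        ] [424.62970905  20.43199393 130.        ]
140 [443.51061734 201.09716405 140.        ] [422.28896421  20.70346047 140.        ]
150 [440.14284988 192.63847127 150.        ] [419.94821936  20.97492702 150.        ]
163 [435.76475218 181.64217067 163.        ] [416.90525106  21.32783353 163.        ]
```

```bash
python3 - <<'E'
from h import *
s0=cv2.imread('pics/scene0.png');a3=cv2.imread('pics/a3.png')
for nm,(y,x,h,w) in dict(cup=(198,246,34,26),cup2=(180,286,34,26),padL=(176,264,12,10)).items():
    t=s0[y:y+h,x:x+w];r=cv2.matchTemplate(a3[y-15:y+h+15,x-15:x+w+15],t,cv2.TM_CCOEFF_NORMED);_,v,_,p=cv2.minMaxLoc(r);print(nm,v,p[0]-15,p[1]-15)
b=cv2.imread('pics/b.png');b3=cv2.imread('pics/b3.png')
for z in (b,b3):
    m=(z.min(-1)>110);m[:, :200]=0;m[:,310:]=0;m[:140]=0;m[300:]=0
    for s,c,l in comps(m,100):print(s,c)
print(b3[150:270:6,254].tolist())
for n in(b,b3):print(''.join('#' if q else '.' for q in (n[200,200:310].min(-1)>95)))
to([453,17,160])
E
```

```text
cup 0.9802646040916443 0 0
cup2 0.9945002794265747 0 0
padL 0.982353687286377 0 0
[ 233  178   47   83 2466] [254.15287916 220.50648824]
[233 179  28  52 892] [244.49439462 196.97757848]
[268 181  12  54 423] [274.44680851 203.08510638]
[[49, 47, 45], [47, 45, 45], [48, 43, 43], [46, 43, 43], [43, 39, 39], [127, 119, 120], [167, 157, 155], [168, 159, 157], [167, 158, 156], [167, 158, 155], [168, 157, 155], [112, 106, 105], [113, 104, 106], [112, 105, 105], [112, 106, 106], [113, 106, 106], [112, 105, 104], [113, 106, 104], [115, 109, 110], [72, 66, 64]]
................................################################################..............................
................................################################################..............................
to [453  17 160] tool d [  0.6  -0.  -11.7] norm 12.0 yang 83.3 tilt 0.01 t 5.55 j [  1.   9. 108.   0.  63. -83.]
```

```bash
python3 - <<'E'
from h import *
for f in('b','b3'):
    g=cv2.imread(f'pics/{f}.png').mean(-1)[165:275:6,190:320:5]
    print(f);print('\n'.join(' '.join('%3d'%v for v in r) for r in g))
print(env.state()['gripper_width'],proj('wrist',env.state()['ee_pos']))
E
```

```text
b
120 120 116 118 116 115 116 114 113 111  43  42  43  45  47  46  49  43 101 102 100 100  99  99 100  99
118 118 117 115 114 116 115 115 113 107  44  45  45  45  48  48  47  42 100 101 101  99  99 100 101 100
108 118 117 116 114 117 114 113 115  90  98  99  97  96  94  96  89  85 101 102 101 100 100 100 101 120
105 104 104 103 102 102 101 103 101 164 164 161 160 159 109 107 122 121  97  67  64  66  66  66  67  67
106 106 105 104 102 101  99 102  99 163 162 162 112 100 102 105 124 122  93  83  66  64  65  65  65  66
105 105 104 104 103 104 102 101 101 162 163 161 101 100 101 100 122 122  88  84  84  84  64  64  65  64
107 105 105 104 104 103 101 102 100 164 163 151  99 100 100  98 123 122  83  82  83  84  85  83  66  66
119 105 105 103 103 103 102 102  67 164 163 162  99 100  99 121 122 121  83  81  83  84  84  84  87  82
117 116 113 104 104 101  95  66  52  91 161 161 101  99 101 108 123  36  66  65  64  63  64  64  64  93
 91 111 112 111 105  65  62  65  38  88 160 160 101  99  98 105 122  33  45  65  65  64  65  98  98  99
 75  76  76  77  77  65  65  63  33  89 161 160  99 100  9
[... 2203 characters left out ...]
9  55  53  48  48  86  63  63
 39  40  39  37  38  37  40  38  39  39  40  65  34  96  35  36  36  38  39  40  37  40  39  38  40  38
 39  38  39  39  38  41  40  40  36  40  39  62  37  97  35  31  38  39  36  38  39  39  39  36  39  38
 38  38  37  38  36  39  40  37  38  40  40  86  42 102  43  83  38  38  39  34  37  39  38  41  38  39
 35  38  37  37  35  41  39  40  40  38  37  93  56  66  55  93  36  38  39  37  40  38  38  39  40  40
 47  47  48  49  49  47  48  49  50  51  51  96  75  76  75 103  54  54  54  55  52  52  53  53  53  55
 44  45  44  43  43  46  43  45  47  47  47  93  82  82  81 107  53  51  54  52  55  54  54  54  55  54
0.4021140235911091 [254.23840164 218.60616116]
```

The muffs have not moved, and the shut fingers are over the pad but not touching it. I'll feel for its top in small steps.

```bash
f(){ sed -n '2p;4p'; }; python3 drive.py '0 0 1.5 0 0 0;0 0 0 0 0 0'|f; python3 drive.py '0 0 1.5 0 0 0;0 0 0 0 0 0'|f; python3 drive.py '0 0 1.5 0 0 0;0 0 0 0 0 0'|f;  python3 drive.py '0 0 1.5 0 0 0;0 0 0 0 0 0'|f
```

```text
ee_pos: [453.5, 16.9, 146.8]
force: [-0.3, -0.7, 0.2]
ee_pos: [453.5, 17.0, 145.3]
force: [-0.6, -0.4, 0.7]
ee_pos: [453.5, 16.9, 143.8]
force: [0.2, -0.0, -0.7]
ee_pos: [453.5, 16.9, 142.2]
force: [-0.2, -0.5, 0.2]
```

```bash
python3 - <<'E'
from h import *
s0=cv2.imread('pics/scene0.png').astype(int);a=env.grab_frame('scene');cv2.imwrite('pics/a4.png',a)
p=env.state()['ee_pos'];print(p,proj('scene',p),proj('scene',p+[0,0,20]))
d=np.abs(a.astype(int)-s0).max(-1)
print('cols 264..298, rows 164..192');print('\n'.join('%d '%r+' '.join('%3d'%v for v in d[r,264:298:2]) for r in range(162,194)))
E
```

```text
[453.55377469  16.93563938 142.33670434] [279.34301445 182.83018462] [279.59512704 177.99860546]
cols 264..298, rows 164..192
162   7   9   6  20  18  68   8  63 189 118  73  31  30  42  26  72  63
163   4  12   8  99  28  53  24  62 100  18  25  31  48  15  64  68  54
164   9  15   4  32 115  69  29  53   9  27  33  34  15  64  60  51 120
165   9  16   4   3 111  28  27  90  57  31  35  18  67  60  51 128 128
166   5  12  13   6  61   5  16  81  86  34   5  65  71 121  93 140 132
167   6  11  16  13  15  13  21  81 101  38  68  68  41 125 128 107 132
168   7   5  12  16  38  27  23  13  61  59  51  55 117 114 134  92 115
169   6   6   3   8  36  13  24  18  40  55  45 113 135 128 137 123 145
170   8   1   6   6  31  20  24  23  47  72  23  74 138 144 132 159 154
171   3   8   6   6  31  37  26  39  38  41  17  89  47  59 112 127 159
172   5   3   7   3  17  50  35  31  20  69   9  77  43   4  26  22 133
173   3   3  10   3  21  54  20  34  61  83  45  63  99   8  36  53  81
174   6   6   8   1  15  30  20  57  71  74  73  60  79  54  35  44  18
175   6   8   9   2  17  30  60  76  7
[... 629 characters left out ...]
   8   9  13   6  11   8   7   9   3   6  11   2   3
185   1   5   4   8  12  12  11   6   7   5   6   7   6   5   3   3   8
186   7   5   2   9   8   7   6  10   7   9   8   3   8   7   6   3   8
187   2   4   7   7   9   7   3   7  11   8  11   2   6  13   2   7   8
188  11   9   6   3  13  11   7  10   7   3   6   1   3   6   2   6   6
189   9   2   1   3   3  11  12   4   9   6   6   2   5   4   7   5   9
190   7   2   3   6   6   7   8   8   5   8   5   4   3  15   9   8   2
191   6   9   2   7  11  10   7   5   7   7   7   4   3  14   2  11   9
192   4   8   6   7  11   3   9   6  10   7   6   7  11   2   7   2   3
193   4   8   6   7  10   5   9   6   9   8   8   9   4   4   3   8   3
```

```bash
f(){ sed -n '2p;4p'; }; python3 drive.py '0 0 1.5 0 0 0;0 0 0 0 0 0'|f; python3 drive.py '0 0 1.5 0 0 0;0 0 0 0 0 0'|f; python3 -c "
from h import *
a=env.grab_frame('scene');b=env.grab_frame('wrist')
cv2.imwrite('pics/v10.png',np.hstack([cv2.resize(a[155:205,250:300],(400,400),interpolation=0),cv2.resize(b[150:250,204:304],(400,400),interpolation=0)]))"
```

```text
ee_pos: [453.5, 16.9, 140.8]
force: [-0.0, -0.7, 0.8]
ee_pos: [453.5, 16.9, 139.3]
force: [-0.4, 0.7, -0.2]
```

View pics/v10.png

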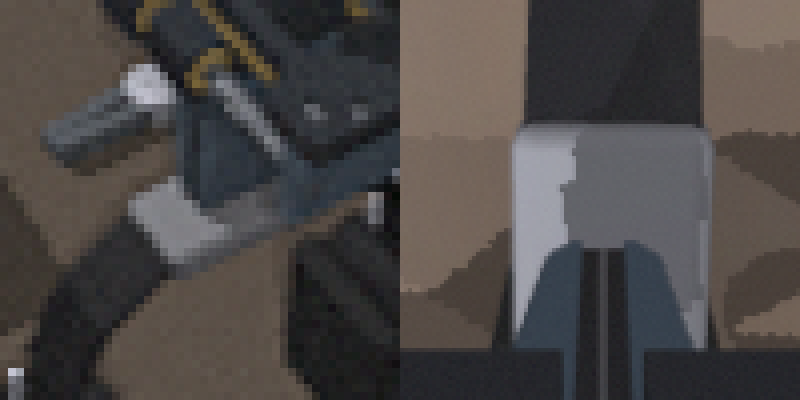

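The last view shows the shut fingers standing just over the pad, above it: left panel finger corner at scene (274.4,180.6), right panel finger top edge at wrist row 210. The tips look higher than the reported TCP, so I'll work out by how much.

```bash
python3 - <<'E'
from h import *
s=env.state();p=s['ee_pos']
R=Ro.from_euler('xyz',s['ee_rot'],degrees=True).as_matrix()
for z in(0,10,20,30):
    q=[p+R@np.array([dx,dy,-z]) for dx,dy in((-16,13),(-16,-13),(16,0))]
    print(z,[proj('scene',v).round(1).tolist() for v in q[:2]],proj('wrist',q[2]).round(1), proj('wrist',p+[0,0,z]).round(1))
E
```

```text
0 [[277.1, 189.0], [271.8, 182.9]] [254.2 198.9] [254.2 218.6]
10 [[277.2, 186.7], [271.9, 180.5]] [254.2 203.1] [254.2 223.7]
20 [[277.3, 184.2], [271.9, 178.1]] [254.2 207.9] [254.2 229.3]
30 [[277.4, 181.8], [272.0, 175.6]] [254.2 213.1] [254.2 235.5]
```

```bash
f(){ sed -n '2p;4p'; }; python3 drive.py '0 0 1.5 0 0 0;0 0 0 0 0 0'|f; python3 drive.py '0 0 1.5 0 0 0;0 0 0 0 0 0'|f;python3 drive.py '0 0 1.5 0 0 0;0 0 0 0 0 0'|f;python3 drive.py '0 0 1.5 0 0 0;0 0 0 0 0 0'|f
```

```text
ee_pos: [453.5, 16.9, 137.8]
force: [-0.5, -0.1, -0.5]
ee_pos: [453.9, 16.9, 136.8]
force: [-0.6, 0.4, 2.8]
ee_pos: [453.9, 16.9, 136.7]
force: [-4.3, -0.4, 13.1]
ee_pos: [454.0, 17.0, 136.7]
force: [-6.4, -0.8, 23.6]
```

Contact came at a reported z of 136.9 on a pad top at 163. The real tips therefore sit about 26 mm above the reported TCP, and I'll correct for that from here on. I'll back off, open and re-grasp lower.

```bash
python3 drive.py '0 0 -10 0 0 0;0 0 -4 0 0 0;0 0 0 0 0 0;0 0 0 0 0 0;0 0 0 0 0 0;0 0 0 0 0 0' 80 35|tail -5; python3 drive.py '0 0 0 0 0 0;0 0 8 0 0 0;0 0 8 0 0 0;0 0 3.5 0 0 0;0 0 0 0 0 0'; python3 drive.py '0 0 0 0 0 0;0 0 0 0 0 0;0 0 0 0 0 0;0 0 0 0 0 0;0 0 0 0 0 0;0 0 0 0 0 0;0 0 0 0 0 0' 20 35
```

```text
ee_pos: [453.4, 16.9, 146.9]
ee_rot: [-180.0, -0.1, 173.3]
force: [-0.1, -0.2, -0.3]
gripper_width: 45.4
gripper_force: 0.0
time_s: 8.8
ee_pos: [452.9, 16.9, 127.0]
ee_rot: [-180.0, -0.1, 173.3]
force: [0.6, 1.2, 0.4]
gripper_width: 79.9
gripper_force: 0.0
time_s: 9.5
ee_pos: [453.7, 17.0, 128.0]
ee_rot: [180.0, 0.0, 173.3]
force: [0.1, 0.2, -0.0]
gripper_width: 33.6
gripper_force: 34.9
```

```bash
python3 drive.py '0 0 -20 0 0 0;0 0 -40 0 0 0;0 0 -45 0 0 0;0 0 -45 0 0 0;0 0 -45 0 0 -3.3;0 0 -22 0 0 -3.3;0 0 0 0 0 0'; python3 -c "
from h import *
to([548,288,343],90)"
```

```text
time_s: 10.2
ee_pos: [455.1, 16.9, 347.8]
ee_rot: [180.0, 0.4, 179.9]
force: [0.4, -0.2, -3.2]
gripper_width: 33.8
gripper_force: 34.9
rz -0.1
to [548 288 343] tool d [-92.9 271.1   5.5] norm 287.0 yang 89.9 tilt 0.38 t 10.2 j [  1.   3.  86.   0.  90. -89.]
```

```bash
python3 drive.py '-11.6 34 0 0 0 0;-11.6 34 0 0 0 0;-11.6 34 0 0 0 0;-11.6 34 0 0 0 0;-11.6 34 0 0 0 0;-11.6 34 0 0 0 0;-11.6 34 0 0 0 0;-11.6 33 0 0 0 0' >/dev/null; python3 drive.py '0 0 0 0 0 0;0 0 0 0 0 0'; python3 -c "
from h import *
to([549,288,159],90)"
```

```text
time_s: 11.2
ee_pos: [546.2, 287.8, 341.6]
ee_rot: [-179.8, -0.3, 179.9]
force: [1.0, -1.0, -2.4]
gripper_width: 33.8
gripper_force: 35.0
rz -0.1
to [549 288 159] tool d [ -3.7   0.8 182.6] norm 183.0 yang 89.9 tilt 0.35 t 11.2 j [ 27.  20.  66.  -0.  95. -63.]
```

```bash
python3 drive.py '-3 0 30 0 0 0;0 0 40 0 0 0;0 0 40 0 0 0;0 0 35 0 0 0;0 0 20 0 0 0;0 0 8 0 0 0;0 0 3 0 0 0;0 0 0 0 0 0' |sed -n '1,4p'; f(){ sed -n '2p;4p'; }; python3 drive.py '0 0 2 0 0 0;0 0 0 0 0 0'|f;python3 drive.py '0 0 1.5 0 0 0;0 0 0 0 0 0'|f;python3 drive.py '0 0 1.5 0 0 0;0 0 0 0 0 0'|f
```

```text
time_s: 12.0
ee_pos: [550.3, 287.4, 169.7]
ee_rot: [180.0, 0.1, 179.9]
force: [0.5, 0.2, -3.1]
ee_pos: [550.4, 287.9, 168.0]
force: [-0.1, 0.2, -2.0]
ee_pos: [550.0, 287.8, 165.7]
force: [0.1, -1.1, -2.2]
ee_pos: [549.8, 287.7, 163.7]
force: [-0.6, -0.6, -2.4]
```

```bash
f(){ sed -n '2p;4p'; }; python3 drive.py '0 0 2 0 0 0;0 0 0 0 0 0'|f;python3 drive.py '0 0 1 0 0 0;0 0 0 0 0 0'|f;python3 drive.py '0 0 1 0 0 0;0 0 0 0 0 0'|f;python3 drive.py '0 0 1 0 0 0;0 0 0 0 0 0'|f
```

```text
ee_pos: [549.8, 287.7, 161.6]
force: [0.5, 1.0, -2.9]
ee_pos: [549.9, 287.7, 160.8]
force: [0.1, -0.7, -1.4]
ee_pos: [549.9, 287.7, 159.8]
force: [-0.1, 0.0, -3.8]
ee_pos: [550.1, 287.8, 159.1]
force: [-0.2, -0.8, -2.9]
```

```bash
f(){ sed -n '2p;4p'; }; python3 drive.py '0 0 1 0 0 0;0 0 0 0 0 0'|f;python3 drive.py '0 0 1 0 0 0;0 0 0 0 0 0'|f;python3 drive.py '0 0 .7 0 0 0;0 0 0 0 0 0'|f
```

```text
ee_pos: [550.1, 287.8, 159.0]
force: [-1.1, -1.1, 4.3]
ee_pos: [550.1, 287.8, 159.0]
force: [-2.7, 0.1, 8.4]
ee_pos: [550.1, 287.8, 158.9]
force: [-4.4, -1.7, 11.1]
```

```bash
python3 drive.py '0 0 -2.5 0 0 0;0 0 0 0 0 0;0 0 0 0 0 0;0 0 0 0 0 0;0 0 0 0 0 0;0 0 0 0 0 0' 80 35|tail -3;  python3 drive.py '0 0 -10 0 0 0;0 0 -30 0 0 0;0 0 -40 0 0 -4.3;0 0 -10 0 0 -4.4;0 0 0 0 0 0' ; python3 -c "
from h import *
to([674,-14,200],98.7)
im=env.grab_frame('top');cv2.imwrite('pics/t2.png',im)
m=np.zeros(im.shape[:2],bool);m[150:210,100:200]=im[150:210,100:200].min(-1)>100
print(proj('top',[548,288,194]))"
```

```text
force: [0.4, -0.3, -0.3]
gripper_width: 78.2
gripper_force: 0.0
time_s: 15.1
ee_pos: [551.2, 288.3, 252.1]
ee_rot: [179.9, 0.3, -171.4]
force: [-0.3, -0.7, -0.2]
gripper_width: 79.9
gripper_force: 0.0
rz -0.1
to [674 -14 200] tool d [ -75.4 -317.5   51.9] norm 330.0 yang 98.6 tilt 0.35 t 15.1 j [ 27.  21.  77.   0.  82. -72.]
[136.59043861 176.7406647 ]
```

```bash
python3 drive.py '-9.4 -39.7 0 0 0 0;-9.4 -39.7 0 0 0 0;-9.4 -39.7 6 0 0 0;-9.4 -39.7 10 0 0 0;-9.4 -39.7 10 0 0 0;-9.4 -39.7 10 0 0 0;-9.4 -39.7 10 0 0 0;-9.4 -39.7 0 0 0 0' >/dev/null; python3 drive.py '0 0 0 0 0 0;0 0 0 0 0 0;0 0 0 0 0 0'; python3 -c "
from h import *
im=env.grab_frame('wrist');cv2.imwrite('pics/w2.png',im);c=np.array([674.5,-14.]);
d=np.array([np.cos(np.radians(8.7)),np.sin(np.radians(8.7))])
d2=im[...,2].astype(int)-im[...,0];
m=d2>50
for s,cc,l in comps(m,150):
  y,x=np.nonzero(l);P=np.array([onz('wrist',u,v,30)[:2] for u,v in zip(x,y)],np.float32);r=cv2.minAreaRect(P);print(s,r,cv2.boxPoints(r).round().tolist())
to([674.5,-14,30],98.7)"
```

```text
time_s: 16.25
ee_pos: [671.1, -14.1, 202.0]
ee_rot: [179.9, -0.1, -171.4]
force: [-0.3, 0.4, 0.3]
gripper_width: 80.0
gripper_force: 0.0
[ 244  106   20  109 1833] ((659.9341430664062, -16.50851058959961), (148.19271850585938, 26.075077056884766), 9.147786140441895) [[585.0, -15.0], [589.0, -41.0], [735.0, -18.0], [731.0, 8.0]]
[109 251  23  47 492] ((862.1383056640625, -194.3775634765625), (30.46860122680664, 85.23385620117188), 86.15043640136719) [[819.0, -207.0], [904.0, -212.0], [906.0, -182.0], [821.0, -176.0]]
[386 251  15  47 232] ((798.4210205078125, 222.37893676757812), (84.20098114013672, 18.524150848388672), 19.658985137939453) [[756.0, 217.0], [762.0, 199.0], [841.0, 228.0], [835.0, 245.0]]Traceback (most recent call last):
  File "<string>", line 8, in <module>
    y,x=np.nonzero(l);P=np.array([onz('wrist',u,v,30)[:2] for u,v in zip(x,y)],np.float32);r=cv2.minAreaRect(P);print(s,r,cv2.boxPoints(r).round().tolist())
                                  ~~~^^^^^^^^^^^^^^^^
  File "h.py", line 7, in onz
    o,d=ray(n,u,v);return o+d*(z-o[2])/d[2]
        ~~~^^^^^^^
  File "h.py", line 4, in ray
    m=env.camera_model(n);T=m["T"]
ValueError: time passes only in moves, steps and waits
```

The wrist image measures the brush as 148 x 26 mm at (660,-16.5), yaw 9.1°. That fits the given size and the TCP is already over its grip point, so I descend, guarded.

```bash
python3 drive.py '0 0 30 0 0 0;0 0 40 0 0 0;0 0 40 0 0 0;0 0 40 0 0 0;0 0 30 0 0 0;0 0 15 0 0 0;0 0 8 0 0 0;0 0 0 0 0 0' |sed -n 1,4p;  python3 drive.py '0 0 5 0 0 0;0 0 5 0 0 0;0 0 3 0 0 0;0 0 0 0 0 0' | sed -n 2,4p
```

```text
time_s: 17.1
ee_pos: [671.8, -14.4, -0.2]
ee_rot: [180.0, -0.0, -171.4]
force: [0.1, -0.2, 0.1]
ee_pos: [671.6, -15.1, -13.3]
ee_rot: [180.0, -0.0, -171.4]
force: [0.1, 0.0, 0.1]
```

```bash
python3 drive.py '0 0 3 0 0 0;0 0 0 0 0 0;0 0 0 0 0 0;0 0 0 0 0 0;0 0 0 0 0 0;0 0 0 0 0 0;0 0 0 0 0 0;0 0 0 0 0 0' 15 30;python3 drive.py '0 0 -20 0 0 0;0 0 -40 0 0 0;0 0 -45 0 0 0;0 0 -45 0 0 0;0 0 -20 0 0 0;0 0 0 0 0 0';python3 -c "
from h import *
to(case(-6,36,154),77.3);to(case(-6,36,-12),77.3)"
```

```text
time_s: 18.3
ee_pos: [671.7, -14.9, -16.2]
ee_rot: [180.0, 0.0, -171.4]
force: [-0.4, -0.5, 0.6]
gripper_width: 25.8
gripper_force: 30.0
time_s: 18.9
ee_pos: [673.9, -15.1, 157.8]
ee_rot: [-179.9, 0.4, -171.4]
force: [0.6, -0.1, -2.5]
gripper_width: 25.6
gripper_force: 30.0
rz 21.3
to [ 548.  -258.8  154. ] tool d [  69.3 -265.4    2.8] norm 274.0 yang 98.6 tilt 0.45 t 18.9 j [  -2.   28.   78.    0.   73. -101.]
rz 21.3
to [ 548.  -258.8  -12. ] tool d [  70.6 -265.6  168.8] norm 323.0 yang 98.6 tilt 0.45 t 18.9 j [  -2.   28.   78.    0.   73. -101.]
```

```bash
python3 drive.py '20 0 0 0 0 7.1;20 0 0 0 0 7.1;20 0 0 0 0 7.1;25 -20 0 0 0 0;10 -45 0 0 0 0;0 -45 0 0 0 0;0 -45 0 0 0 0;0 -45 0 0 0 0' >/dev/null; python3 drive.py '0 -40 0 0 0 0;0 0 0 0 0 0;0 0 0 0 0 0'; python3 -c "
from h import *
to(case(-6,36,-12),77.3)"
```

```text
time_s: 20.0
ee_pos: [523.8, -243.0, 151.5]
ee_rot: [179.9, -0.2, 167.2]
force: [0.4, 0.3, -1.0]
gripper_width: 25.5
gripper_force: 30.0
rz -0.1
to [ 548.  -258.8  -12. ] tool d [-27.7 -10.3 163.4] norm 166.0 yang 77.2 tilt 0.24 t 20.0 j [ -26.   20.   92.    0.   68. -103.]
```

```bash
python3 drive.py '-20 -10 0 0 0 0;-7 0 15 0 0 0;0 0 30 0 0 0;0 0 30 0 0 0;0 0 30 0 0 0;0 0 25 0 0 0;0 0 15 0 0 0;0 0 0 0 0 0' |sed -n '2p;4p';  f(){ sed -n '2p;4p'; }; python3 drive.py '0 0 9 0 0 0;0 0 5 0 0 0;0 0 0 0 0 0'|f; python3 drive.py '0 0 1.5 0 0 0;0 0 0 0 0 0'|f; python3 drive.py '0 0 1.5 0 0 0;0 0 0 0 0 0'|f
```

```text
ee_pos: [546.5, -255.6, 4.6]
force: [-0.4, -0.0, -1.0]
ee_pos: [549.1, -258.3, -5.6]
force: [-0.3, 0.9, -2.0]
ee_pos: [549.6, -258.8, -6.4]
force: [-0.2, -0.3, -1.5]
ee_pos: [549.3, -258.8, -8.2]
force: [-0.1, -0.7, -1.6]
```

```bash
f(){ sed -n '2p;4p'; }; python3 drive.py '0 0 1.5 0 0 0;0 0 0 0 0 0'|f; python3 drive.py '0 0 1.5 0 0 0;0 0 0 0 0 0'|f; python3 drive.py '0 0 1 0 0 0;0 0 0 0 0 0'|f
```

```text
ee_pos: [549.2, -258.6, -9.9]
force: [0.3, -0.2, -1.6]
ee_pos: [549.2, -258.7, -11.5]
force: [-0.3, 0.2, -1.6]
ee_pos: [549.4, -258.7, -12.2]
force: [0.2, -0.6, -1.5]
```

```bash
python3 drive.py '0 0 1 0 0 0;0 0 0 0 0 0;0 0 0 0 0 0;0 0 0 0 0 0;0 0 0 0 0 0;0 0 0 0 0 0' 60 30|tail -3;  python3 drive.py '0 0 -20 0 0 0;0 0 -40 0 0 0;0 0 -45 0 0 0;0 0 -50 0 0 0;0 0 -50 0 0 0;0 0 -50 0 0 0;0 0 -50 0 0 0;0 0 -45 0 0 0' 0; python3 - <<'E'
from h import *
p,e=tri(('scene',160,136.7),('top',353.3,115));q=p[:2]-C;print('corner',p,e,'case',q@EX,q@EY,p[2])
for th in(1.4,1.475,1.55):
    for dz in(0,22):
        c=case(100-200*np.cos(th)+dz*np.sin(th),120,80+200*np.sin(th)+dz*np.cos(th));d=case(100-200*np.cos(th)+dz*np.sin(th),-120,80+200*np.sin(th)+dz*np.cos(th));print(th,dz,'scene',proj('scene',c).round(1),proj('scene',d).round(1),'top',proj('top',c).round(1),proj('top',d).round(1))
im=cv2.imread('pics/top0.png').mean(-1)
for u in(365,380):print(u,im[110:150,u].astype(int))
to(case(170,85,330),77.3)
E
```

```text
force: [-0.3, -0.4, -0.3]
gripper_width: 59.7
gripper_force: 0.0
time_s: 23.5
ee_pos: [549.1, -258.6, 339.7]
ee_rot: [-180.0, 0.1, 167.3]
force: [1.4, -0.8, -0.1]
gripper_width: 0.7
gripper_force: 0.0
corner [ 667.97786698 -200.2176373   282.68876443] 0.20936932394309496 case 98.20966437042833 119.49693156595623 282.68876442995224
1.4 0 scene [172.9 134.6] [148.5  85.6] top [349.7 129.7] [458.2 153.2]
1.4 22 scene [164.3 136.1] [140.9  86.5] top [352.  119.8] [460.7 143.2]
1.475 0 scene [167.1 135.8] [143.3  86.4] top [351.2 123. ] [459.8 146.4]
1.475 22 scene [158.5 137.8] [135.7  87.8] top [353.4 113.1] [461.9 136.5]
1.55 0 scene [161.3 137.4] [138.2  87.5] top [352.6 116.3] [461.1 139.7]
1.55 22 scene [152.7 139.9] [130.6  89.4] top [354.6 106.6] [463.  129.9]
365 [207 208 210 206 209 202 187 166 157 153 152 155 153 157 154 148 133 100
  74  67  65  64  64  64  75  81  85  83  87  90  90  92  96  92  82  73
  70  67  65  64]
380 [211 211 209 209 208 209 207 189 151 126 137 142 146 151 152 152 151 153
 150 139 109  79  64  65  64  63  67  68  76  86  85  85  87  85  85  81
  81  78  75  70]
rz -0.0
to [ 730.4 -249.7  330. ] tool d [-175.    48.6   10. ] norm 182.0 yang 77.3 tilt 0.12 t 23.5 j [ -26.   19.   68.    0.   93. -104.]
```

```bash
python3 drive.py '-38.7 17.7 0 0 0 0;-38.7 17.7 0 0 0 0;-38.7 17.7 0 0 0 0;-38.7 17.7 0 0 0 0;0 0 0 0 0 0;0 0 0 0 0 0;0 0 0 0 0 0'; python3 - <<'E'
from h import *
im=env.grab_frame('top');cv2.imwrite('pics/t3.png',im)
w=np.s_[120:240,310:440]
m=np.zeros(im.shape[:2],bool);m[w]=(im[w][...,2].astype(int)-im[w][...,0])>45
for s,c,l in comps(m,40):
    p=onz('top',*c,34);q=p[:2]-C;print(s,c,'case',q@EX,q@EY)
to(case(150,107,240),77.3)
E
```

```text
time_s: 24.2
ee_pos: [715.0, -224.0, 337.3]
ee_rot: [-180.0, -0.0, 167.3]
force: [-0.5, -0.7, -0.7]
gripper_width: 0.3
gripper_force: 0.0
rz -0.1
to [ 715.8 -223.8  240. ] tool d [-0.8  0.6 98.1] norm 98.0 yang 77.2 tilt 0.06 t 24.25 j [-18.  35.  42.  -0. 104. -96.]
```

```bash
python3 drive.py '0 0 45 0 0 0;0 0 45 0 0 0;0 0 8 0 0 0;0 0 0 0 0 0' |sed -n '2p;4p'; python3 - <<'E'
from h import *
im=env.grab_frame('scene');m=(im[...,2].astype(int)-im[...,0])>45
for s,c,l in comps(m,40):
    if 140<c[0]<250 and 120<c[1]<260:
        y,x=np.nonzero(l);P=np.array([[(onz('scene',u,v,34)[:2]-C)@EX,(onz('scene',u,v,34)[:2]-C)@EY] for u,v in list(zip(x,y))[::9]]);print(s,c,P.min(0),P.max(0))
E
python3 drive.py '12 0 0 0 0 0;8 0 0 0 0 0;5 0 0 0 0 0;0 0 0 0 0 0'|sed -n '2p;4p'
```

```text
ee_pos: [714.6, -224.0, 238.9]
force: [0.5, -0.2, 0.7]
[182 160  43  20 261] [202.36398467 169.25670498] [-79.51521569  27.92276915] [55.45771565 54.2617017 ]
ee_pos: [691.6, -218.4, 241.0]
force: [-0.2, 0.2, 0.2]
```

The scene mask puts the brush in the bay (case x -80..55, y 28..54). Now I lower the lid along its arc.

```bash
python3 drive.py '10 0 1 0 0 0;14 0 1 0 0 0;15 0 2 0 0 0;18 0 4 0 0 0;18 0 5 0 0 0;17 0 7 0 0 0;17 0 9 0 0 0;0 0 0 0 0 0'; python3 - <<'E'
from h import *
p=env.state()['ee_pos'];q=p[:2]-C;print(q@EX,q@EY,p[2]+26)
E
```

```text
time_s: 25.9
ee_pos: [583.6, -193.8, 209.7]
ee_rot: [180.0, -0.1, 167.3]
force: [0.8, 0.4, 0.7]
gripper_width: 0.3
gripper_force: 0.0
14.51587568225143 107.24729739692143 235.69592143746883
```

```bash
python3 drive.py '14 0 10 0 0 0;14 0 12 0 0 0;12 0 13 0 0 0;12 0 15 0 0 0;7 0 12 0 0 0;7 0 12 0 0 0;0 0 0 0 0 0;0 0 0 0 0 0'; python3 - <<'E'
from h import *
p=env.state()['ee_pos'];q=p[:2]-C;print(q@EX,q@EY,p[2]+26)
E
```

```text
time_s: 26.7
ee_pos: [522.1, -180.1, 136.4]
ee_rot: [-180.0, 0.1, 167.3]
force: [0.8, 0.2, 1.1]
gripper_width: 0.5
gripper_force: 0.0
-48.485593022556 107.02042755790337 162.38439831531656
```

```bash
python3 drive.py '5 0 10 0 0 0;4 0 10 0 0 0;3 0 10 0 0 0;2 0 9 0 0 0;2 0 8 0 0 0;0 0 5 0 0 0;0 0 0 0 0 0'|sed -n '2p;4p'; f(){ sed -n '2p;4p'; }; python3 drive.py '0 0 3 0 0 0;0 0 0 0 0 0'|f; python3 drive.py '0 0 2 0 0 0;0 0 0 0 0 0'|f; python3 drive.py '0 0 2 0 0 0;0 0 0 0 0 0'|f
```

```text
ee_pos: [504.5, -176.0, 82.8]
force: [0.8, -0.2, 0.4]
ee_pos: [505.3, -176.2, 80.6]
force: [-0.3, -0.5, 0.0]
ee_pos: [505.3, -176.2, 78.7]
force: [0.8, -0.4, 0.3]
ee_pos: [505.1, -176.2, 76.6]
force: [-0.9, -0.1, -0.4]
```

```bash
f(){ sed -n '2p;4p'; }; python3 drive.py '0 0 1 0 0 0;0 0 0 0 0 0'|f; python3 drive.py '0 0 1 0 0 0;0 0 0 0 0 0'|f; python3 drive.py '0 0 1 0 0 0;0 0 0 0 0 0'|f; python3 - <<'E'
from h import *
p=env.state()['ee_pos'];q=p[:2]-C;print(q@EX,q@EY,p[2]+26)
im=env.grab_frame('top');cv2.imwrite('pics/t4.png',im)
im=env.grab_frame('scene');cv2.imwrite('pics/s4.png',im)
E
```

```text
ee_pos: [505.2, -176.2, 75.8]
force: [-0.5, -0.9, 0.5]
ee_pos: [505.2, -176.2, 75.7]
force: [-2.1, 0.3, 6.8]
ee_pos: [505.3, -176.2, 75.7]
force: [-2.9, 0.8, 12.8]
-65.78999086144033 107.16336737309982 101.6681894869258
```

The lid seats firmly at a tip height of 101.7 mm, against 102 for fully shut. Next is the hasp.

```bash
python3 drive.py '0 0 -15 0 0 0;0 0 -30 0 0 0;18 -27 0 0 0 0;18 -27 0 0 0 0;18 -27 0 0 0 0;17 -26 0 0 0 0;0 0 0 0 0 0;0 0 0 0 0 0'|sed -n '1,4p'; python3 - <<'E'
from h import *
p=env.state()['ee_pos'];q=p[:2]-C;print(q@EX,q@EY,p[2]+26)
im=env.grab_frame('wrist');cv2.imwrite('pics/w4.png',im)
for h in(.9,1.15,1.4):
    print(h,proj('wrist',case(-104-45*np.sin(h),0,92-45*np.cos(h))).round(),proj('wrist',case(-104,0,92)).round())
u=int(proj('wrist',case(-140,0,75))[0])
for c in(u-15,u,u+15):print(c,im[90:260:4,c].mean(-1).astype(int))
E
```

```text
time_s: 29.5
ee_pos: [412.3, -265.2, 118.8]
ee_rot: [180.0, 0.0, 167.2]
force: [0.9, 0.7, -0.8]
-136.89884153531855 -0.10989026103900201 144.78974748199428
0.9 [254. 194.] [254. 241.]
1.15 [254. 191.] [254. 241.]
1.4 [254. 191.] [254. 241.]
238 [231 231 136 116 116 117 117 114 115 115 115 113 115 115 115 115 115 115
  77  78  79  78  63  65  65 226 233 234 234 233 233 232 220  61  63  66
  63  38  39  37  37  36  38]
253 [231 130 116 115 117 115 115 116 116 116 115 114 114 113 115 116 115 114
  79  76  78  78  64  65  66 226 233 231 123  63  90  43  39  75  77  77
  78  47  41  77  50  71  72]
268 [129 117 116 117 117 117 115 116 115 115 115 115 115 115 114 116 115 113
  79  78  80  79  64  65  63 225 234 235 234 234 234 106  64  64  65  64
  64  41  38  39  36  37  35]
```

The wrist columns show the bright hasp plate starting at row 190, as predicted (191), and centred. I'll press it down, then in.

```bash
f(){ sed -n '2p;4p'; }; python3 drive.py '0 0 20 0 0 0;0 0 20 0 0 0;0 0 10 0 0 0;0 0 8 0 0 0;0 0 8 0 0 0;0 0 8 0 0 0;0 0 6 0 0 0;0 0 0 0 0 0'|f;python3 drive.py '-5 0 0 0 0 0;-5 0 0 0 0 0;0 0 0 0 0 0'|f;python3 drive.py '-3 0 0 0 0 0;-2 0 0 0 0 0;0 0 0 0 0 0'|f; python3 - <<'E'
from h import *
p=env.state()['ee_pos'];q=p[:2]-C;print(q@EX,q@EY,p[2]+26)
E
```

```text
ee_pos: [411.7, -264.6, 37.8]
force: [0.3, 0.4, -0.5]
ee_pos: [422.7, -267.3, 38.6]
force: [-0.4, -0.4, -0.6]
ee_pos: [424.3, -267.5, 38.6]
force: [-9.0, -0.5, 2.9]
-124.6645499619277 0.27214158411161193 64.56938066370397
```

The force came at about flat, but the finger may be bearing on the hinge knuckle. I'll press again with the tip leaning in and lower down.

```bash
f(){ sed -n '2,4p'; }; python3 drive.py '10 0 0 0 0 0;0 0 0 0 -7 0;0 0 6 0 -7 0;0 0 0 0 0 0;0 0 0 0 0 0'|f; python3 drive.py '-5 0 0 0 0 0;-5 0 0 0 0 0;0 0 0 0 0 0'|f;python3 drive.py '-4 0 0 0 0 0;0 0 0 0 0 0'|f;python3 drive.py '-2 0 0 0 0 0;0 0 0 0 0 0'|f; python3 - <<'E'
from h import *
s=env.state();p=s['ee_pos'];R=Ro.from_euler('xyz',s['ee_rot'],degrees=True).as_matrix();t=p-26*R[:,2]
for v in(p,t):q=v[:2]-C;print(q@EX,q@EY,v[2])
E
```

```text
ee_pos: [418.6, -267.0, 33.6]
ee_rot: [-180.0, 14.0, 167.2]
force: [0.6, 0.2, 1.0]
ee_pos: [430.1, -269.6, 36.1]
ee_rot: [-179.9, 14.1, 167.4]
force: [0.2, 0.5, 1.0]
ee_pos: [431.6, -269.1, 36.0]
ee_rot: [180.0, 14.0, 167.3]
force: [-0.3, -0.5, 0.8]
ee_pos: [432.1, -269.0, 36.0]
ee_rot: [180.0, 13.9, 167.3]
force: [-3.6, 0.2, -0.4]
-116.77235452053645 0.5182091746068913 36.04814504519103
-122.99993594292877 0.4954082278951546 61.29129678470849
```

```bash
f(){ sed -n '2,4p'; }; python3 drive.py '-2 0 0 0 0 0;0 0 0 0 0 0'|f;python3 drive.py '-1.5 0 0 0 0 0;0 0 0 0 0 0;0 0 0 0 0 0'|f; python3 drive.py '10 0 0 0 0 0;20 0 0 0 0 0;20 0 -10 0 7 0;10 0 -40 0 7 0;0 0 -45 0 0 0;0 0 -45 0 0 0;0 0 -45 0 0 0;0 0 -45 0 0 0'; python3 - <<'E'
from h import *
im=env.grab_frame('wrist');cv2.imwrite('pics/w5.png',im)
print(env.state()['ee_pos'])
for h in(0,.15,.5):
    print(h,proj('wrist',case(-104-45*np.sin(h),0,92-45*np.cos(h))).round(1))
print(proj('wrist',case(-106,0,92)).round(1),proj('wrist',case(-100,60,80)).round(1),proj('wrist',case(-104,20,92)).round(1))
r=int(proj('wrist',case(-104,0,92))[1]);u=int(proj('wrist',case(-104,0,92))[0])
for c in(u-40,u-8,u,u+8,u+40):print(c,r,im[r-30:r+15,c].mean(-1).astype(int))
E
```

```text
ee_pos: [432.5, -268.9, 36.0]
ee_rot: [179.9, 13.7, 167.3]
force: [-8.3, -1.3, 1.4]
ee_pos: [432.6, -268.9, 36.0]
ee_rot: [179.9, 13.6, 167.3]
force: [-11.1, -1.4, 2.2]
time_s: 33.45
ee_pos: [372.5, -255.6, 252.3]
ee_rot: [179.9, 0.8, 167.4]
force: [1.3, -1.0, -0.3]
gripper_width: 0.9
gripper_force: 0.0
[ 375.92968691 -258.19871931  259.93310441]
0 [255.7 205.2]
0.15 [255.7 201.3]
0.5 [255.7 193.4]
[255.7 215.1] [296.4 215.8] [269.7 216.5]
215 216 [ 57  57  58  57  58  59  58  56  59  56  57  57  58  56  57  58  59  79
  85  83  84  84  62  72  83  84  84  84  84  83  86  84  85  85  85  86
  82  81  83  82  81 105 159 179 180]
247 216 [ 60  57  57  58  58  57  57  60  56  58  60  59  58  57  56  57  57  73
  88  85  84  83  99 131  77  60  58  59  58  57  58  58  59  56  56  58
  58  58  56  57  57  57  57  56  56]
255 216 [ 57  59  59  59  58  59  57  57  58  59  57  59  59  59  57  59  54  72
  86  84  84  85 101 130 133  73  43  42  45  43  51  59  60  61  46  46
  47  51  60 111  87  64  88  97  97]
263 216 [ 60  57  60  58  60  58  57  59  59  58  57  60  57  56  58  56  58  72
  86  88  85  82  84 126  97  62  59  56  58  58  58  58  58  58  59  59
  59  59  57  58  59  58  59  59  56]
295 216 [ 72  71  72  63  60  59  59  59  58  57  57  59  58  56  57  57  57  68
  84  82  82  85  65  69  82  83  82  83  83  82  85  84  83  83  84  81
  82  80  80  82  80  72 138 182 189]
```

```bash
python3 drive.py '0 0 0 0 0 0;0 0 0 0 0 0' >/dev/null; python3 - <<'E'
from h import *
im=env.grab_frame('wrist');cv2.imwrite('pics/w6.png',im)
P=lambda *a:proj('wrist',case(*a)).round(1)
for h in(0,.15,.5):
    print(h,P(-104-45*np.sin(h),0,92-45*np.cos(h)))
print('bottom',P(-100,60,0),'rim',P(-100,60,80),'lidtop',P(-100,60,102),P(-104,20,92),P(-104,-20,92))
for c in(215,235,240,247,255,263,270,275,295):print(c,im[180:226,c].mean(-1).astype(int))
E
```

```text
0 [253.4 213.2]
0.15 [253.4 209.3]
0.5 [253.4 201.2]
bottom [288.4 205.4] rim [295.1 224.2] lidtop [297.4 230.7] [267.8 225.1] [239.1 225.1]
215 [93 94 93 89 63 60 58 59 59 60 59 57 57 58 59 56 58 58 59 58 56 57 56 57
 74 87 85 85 84 65 65 82 85 83 85 85 83 85 85 85 84 84 83 79 81 80]
235 [69 60 57 58 57 59 59 58 58 59 57 58 58 57 59 58 57 57 57 57 57 57 58 59
 66 84 86 85 85 71 66 81 84 83 83 84 85 85 84 83 83 83 79 81 79 77]
240 [70 60 57 56 57 59 57 58 59 58 59 61 57 60 58 57 58 57 59 58 58 58 57 58
 68 81 84 82 85 72 67 84 84 83 68 67 59 58 57 57 58 57 60 59 58 58]
247 [72 60 57 58 58 58 56 60 57 60 59 59 58 59 58 59 59 58 58 55 58 58 58 58
 68 82 86 84 85 78 62 59 57 56 60 59 58 58 59 59 58 59 59 58 58 56]
255 [ 71  71  61  58  58  60  59  57  58  57  58  59  56  59  58  57  57  57
  58  57  57  58  59  59  67  81  84  84  84  77 119 144  78  42  41  41
  43  44  57  61  60  53  46  49  48  57]
263 [70 60 58 57 58 60 57 59 59 59 59 57 59 57 58 59 58 56 56 59 55 57 58 59
 68 84 85 84 83 77 81 63 58 59 56 56 59 60 58 57 58 60 58 58 58 59]
270 [70 60 58 58 59 58 58 57 59 58 60 59 57 60 59 60 57 58 59 58 57 59 58 57
 68 85 84 84 84 69 62 81 84 84 83 84 73 71 65 60 61 57 58 58 58 61]
275 [71 60 58 57 58 58 57 59 57 60 59 59 59 59 59 58 58 60 59 57 58 57 60 57
 66 85 83 84 82 71 63 81 83 83 82 83 84 84 83 86 84 84 83 89 82 79]
295 [71 72 72 70 70 70 72 72 73 72 71 61 60 58 56 59 56 59 60 58 58 57 57 60
 68 84 83 83 83 70 64 81 84 84 82 83 83 83 84 82 83 83 82 90 82 80]
```

The hasp end sits at row ~210.5, against 212.3 expected for flat and 208.4 at 0.15 rad, so it is folded. Now I check the muffs and bystanders.

```bash
python3 - <<'E'
from h import *
a=env.grab_frame('top');s=env.grab_frame('scene');a0=cv2.imread('pics/top0.png');s0=cv2.imread('pics/scene0.png')
for n,x0,x1 in(('top',a0,a),('scene',s0,s)):
    for nm,p in dict(crown=[548.5,288,194],bar1=[548.5,220,180],bar2=[548.5,350,180],end1=[515,288,194],end2=[582,288,194],cup1=[480,288,60],cup2=[617,288,60]).items():
        u,v=proj(n,p).round().astype(int);print(n,nm,(u,v),x0[v,u],x1[v,u])
for nm,(u,v) in dict(tin=(224,185),tape=(296,183),magnet=(209,259),pliers=(315,262)).items():
    t=a0[v-12:v+13,u-12:u+13];r=cv2.matchTemplate(a[v-22:v+23,u-22:u+23],t,cv2.TM_CCOEFF_NORMED);_,q,_,p=cv2.minMaxLoc(r);print(nm,round(q,2),p[0]-10,p[1]-10)
w=np.s_[160:195,122:152];print('\n'.join(' '.join('%3d'%v for v in r) for r in a[w].mean(-1)[::2,::2]))
print(env.state()['force'],env.state()['time_s'])
E
```

```text
top crown (np.int64(137), np.int64(177)) [203 192 188] [145 142 140]
top bar1 (np.int64(167), np.int64(177)) [198 186 183] [198 188 184]
top bar2 (np.int64(112), np.int64(178)) [199 189 185] [197 186 183]
top end1 (np.int64(136), np.int64(191)) [214 203 199] [105 102  99]
top end2 (np.int64(137), np.int64(162)) [188 180 179] [108 105 102]
top cup1 (np.int64(149), np.int64(211)) [72 74 82] [55 52 52]
top cup2 (np.int64(149), np.int64(158)) [ 90  96 105] [54 51 51]
scene crown (np.int64(330), np.int64(263)) [55 64 73] [125 121 120]
scene bar1 (np.int64(307), np.int64(245)) [165 156 156] [167 158 158]
scene bar2 (np.int64(350), np.int64(287)) [167 155 156] [167 158 157]
scene end1 (np.int64(340), np.int64(254)) [64 74 83] [20 17 14]
scene end2 (np.int64(318), np.int64(272)) [63 72 82] [125 121 121]
scene cup1 (np.int64(341), np.int64(273)) [58 64 75] [33 33 32]
scene cup2 (np.int64(301), np.int64(307)) [65 75 83] [33 30 30]
tin 0.91 0 0
tape 0.86 0 0
magnet 0.76 0 0
pliers 1.0 0 0
207 208 208 208 204 145  69  67  62  59  60  61  62  58  58
211 211 213 210 189 132 104 105 103 103 101  84
[... 316 characters left out ...]
 149 136 127 124 135 140 141 140 142 138 122 107 111 122
187 187 161 129 124 140 139 140 139 140 139 129 149 164 183
189 189 166 136 129 137 141 142 140 142 141 128 156 170 184
149 146 132 120 121 138 142 140 144 144 140 124 127 137 141
129 131 128 128 122 140 139 142 141 141 141 118  93  93  97
140 139 140 145 129 139 140 140 141 142 137 116  90  85  84
183 185 185 186 147 139 142 144 141 142 142 113  88  94  86
206 209 209 200 152 138 139 141 142 140 139 114  89  91  92
207 207 207 201 154 125 124 127 126 122 122 105  88  93  93
205 208 208 203 170  92  75  74  76  75  76  75  88  93  90
206 204 207 204 185  93  54  52  57  53  53  69  87  89  96
[-0.34703366 -0.87474681  0.17713927] 33.85
```

The muffs hang square and centred over the bar, with the pad spanning columns 132-144 on both sides of it. The bystanders haven't moved and the arm is clear, so I'm handing in.

```bash
python3 -c "
from workcell import env
print(env.job_done())"
```

```text
the job is handed in; nothing more can be done
None
```

I handed the job in at about 34 s with every step done by my own checks: brush laid in the empty bay, lid lowered until shut, hasp folded flat, ear defenders over the bar and bystanders unmoved; the hand-in gave no verdict.

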